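# Unhook the focus target and lock it in its stand

## Task

Set up the focus check: take the test target with the round pattern and narrow foot off its barbed hook on the rack, stand it upright with its foot fully home in the slot of the target stand, then swing the stand's keeper fully shut so that its nose locks into the notch in the target's edge. Leave the other target hanging on its hook and do not shove or knock over the things standing around.

Things in the scene. Friction and masses are not known exactly. Their poses are not given: they have to be found in the camera images.
- rack: Fixed rack, origin under the centre of its grey foot (90 x 150 x 12 mm): dark 22 mm square post, top 214 mm up, with two alike steel hooks along its +y and -y, rods 8 mm thick and level, axis 200 mm up. A target hangs on each, 40 to 50 mm from the origin; which one is on which hook varies.
- hook_left (a point): Bend of the +y hook, on the rod's axis, 75 mm from the post's axis, 200 mm up. Here the rod turns up, 55 degrees from level, for 26 mm (its end 15 mm further out, 21 mm higher). From that end a barb 4 mm thick runs 8 mm back towards the post (to 7 mm further out than this point, 20 mm higher).
- hook_right (a point): Bend of the -y hook, the mirror image of the other. A target's eye is too low to pass the bent barbed end square. What works: raise it until the rod is midway in the eye, tilt it 35 degrees (foot swung out from the post, top towards it), carry it outwards, then out and up along the bent end.
- round_target: Loose aluminium plate, ring pattern on both faces, 56 wide (x) x 6 thick (y; 10 over the pattern) x 130 mm tall (z), 0.08 to 0.17 kg, alike both ways round. Origin: mid bottom edge of the foot. Foot tongue 36 wide, 0 to 18 mm up; shoulders at 18; notches 14 deep in both side edges 30 to 42; plain flat side edges 42 to 130, to be gripped across the 56 mm from above.
- round_target_eye (a point): Centre of the round target's hanging eye, 105 mm above its bottom edge. The eye is 22 mm wide and 26 mm tall (92 to 118 mm up), with a 12 mm rim above. It hangs with the eye's top on the rod, so this point is 9 mm under the rod's axis, its x across the hook.
- square_target: The other target: same plate, but with a square chequered pattern on its faces and a foot tongue 50 mm wide, too wide for the stand's slot. It stays on its hook. Origin: mid bottom edge.
- square_target_eye (a point): Centre of the square target's eye, 105 mm above its bottom edge.
- holder: Fixed target stand, origin on the bench under the slot's centre. Grey base 10 mm high, x -93 to +57, y -42 to +42 mm; aluminium block 74 (x) x 44 (y) mm, top 40 mm up. Slot along x: 43 long, 8.4 mm wide. Home: the target's shoulders rest on the block's top, its bottom edge 22 mm above the bench, its top 152 mm; either way round.
- slot (a point): Centre of the slot's mouth, 40 mm above the bench. The slot's floor is 22 mm lower; its long sides widen to some 17 mm at the mouth and its ends to some 49 mm as a lead-in.
- keeper (a joint): Angle of the stand's keeper, a flat steel bar turning on an upright pin: 0 shut (stop), 1.9 wide open; starts at 1.2 to 1.75, stays where left (friction 0.06 N m). Shut, its nose points to the stand's +x into the target's notch, its handle to -x. Opening is anticlockwise from above: the knob goes towards the stand's -y.
- keeper_hinge (a point): The keeper's pin axis, 50 mm from the slot's centre towards the stand's -x, at the bar's underside, 55 mm above the bench. The bar is 6 mm thick; its nose reaches 29 mm from the axis.
- keeper_knob (a point): Middle of the upright black knob on the keeper's handle, 66 mm from the pin axis: 16 mm diameter, 65 to 103 mm above the bench (this point 85 mm up).
- green_crate: Fixed green open crate between the rack and the stand, in the way of low paths: its rim is 111 mm above the bench and spans world x 0.275 to 0.69, y -0.21 to 0.10 m. (Also fixed: a bench lamp's head hangs beyond and right of the stand, over world x 0.58 to 0.88, y -0.61 to -0.30 m, 0.24 to 0.48 m above the bench.)
- ipa_bottle: Bystander near the rack: brown dispenser bottle, 64 mm diameter, 122 mm tall. Origin under its centre.
- solder_reel: Bystander near the rack: reel of solder wire, 50 mm diameter, 40 mm tall. Origin under its centre.
- air_blower: Bystander near the rack: dark rubber air blower, 52 mm diameter, 111 mm tall. Origin under its centre.
- battery: Bystander near the stand: flat black camera battery, 53 x 38 x 16 mm. Origin under its centre.
- loupe: Bystander near the stand: black eye loupe, 39 mm diameter, 30 mm tall. Origin under its centre.
- threadlock_bottle: Bystander near the stand: small bottle with a needle, 27 mm diameter, 104 mm tall. Origin under its centre.

How it is judged (in metres and radians):
On the way, in this order (a step that is already met when the one before it is completed fails the run):
1. the round target is off its hook and clear of the rack (horizontal distance between round_target_eye and rack above 0.15 m), for 0.1 s.
2. the round target stands fully home in the slot while the keeper is still open (horizontal distance between round_target and slot below 0.005 m and z of round_target in the frame of holder below 0.0255 m and angle between round_target's own z axis and vertical below 0.07 rad and angle between the x axis of round_target and the x axis of holder, either way round below 0.12 rad and value of joint keeper above 0.5 rad), for 0.2 s.
At the end, for the whole second after the job is handed in: Round target home in the slot: bottom edge under 25.5 mm above the bench, within 5 mm of slot centre, 0.07 rad of upright, 0.12 rad of the slot line, at rest, released; keeper under 0.12 rad; square target's eye within 40 mm of its start; bystanders within 30 mm, upright (horizontal distance between round_target and slot below 0.005 m and z of round_target in the frame of holder below 0.0255 m and angle between round_target's own z axis and vertical below 0.07 rad and angle between the x axis of round_target and the x axis of holder, either way round below 0.12 rad and value of joint keeper below 0.12 rad and linear speed of round_target below 0.03 m/s and distance of square_target_eye from where it was at the start of the episode below 0.04 m); the robot touches nothing.
It fails at once if the square target is knocked off or dragged along its hook (eye moved over 40 mm) (distance of square_target_eye from where it was at the start of the episode above 0.04 m).
It fails at once if the round target is dropped and falls over (tilted over 1.1 rad) (angle between round_target's own z axis and vertical above 1.1 rad).
It fails at once if a bystander is shoved more than 30 mm or knocked over (distance of any of ipa_bottle, solder_reel, air_blower, battery, loupe, threadlock_bottle from where it was at the start of the episode above 0.03 m or angle between any of ipa_bottle, solder_reel, air_blower, battery, loupe, threadlock_bottle's own z axis and vertical above 0.5 rad).
It also fails if it takes over 61 s, if anything falls off the work surface, if the arm or the gripper's body presses on something with over 40 N, if the wrist force passes 120 N, or if a joint passes its speed limit or range.

## Robot

A 6-joint arm with a two-finger parallel gripper is mounted at the origin on a cart in front of the work surface, level with it; the furniture and walls round the work are solid. World frame = base frame: x ahead of the robot, y to its left, z up, the work surface at z = 0. Lengths are in mm, angles in rad, forces in N, time in s.
With the tool pointing down it reaches from about 350 to 775 mm from the base axis. Payload 7.3 kg.
Tool frame: the origin (TCP) lies midway between the tips of the shut fingers; the grasp point (between the pads) lies 19 mm behind it; z points along the fingers, y is the line along which they close (so a half turn about z gives the same grasp; the last joint's range is limited). The gripper opens to 92 mm and grips with 3 to 60 N. Pads are 19 mm wide; open, the fingers measure 130 mm over their backs; the gripper's body (75 mm by 190 mm) begins 47 mm behind the grasp point.
Start: joints at [-1.34, 0.342, 1.524, -0, 1.275, -0.146], TCP at [193.195, -488.181, 226.741] pointing down, gripper open.
Joint ranges: [-2.53, 2.53], [-0.77, 2.02], [0.04, 2.7], [-1, 4.14], [0.28, 2.66], [-3.11, 3.11]. Speed limits (rad/s): [2.57, 2.57, 3.14, 3.14, 3.14, 3.14].

## Interface

Orientations are given as [roll, pitch, yaw] about the fixed x, y, z axes, in that order (R = Rz(yaw) Ry(pitch) Rx(roll)).
In Python, from plant import * gives the robot as it stands.
- The arm moves only by the tool step_arm, never from a script. Its argument "deltas" is one flat list of numbers, 5 for each row, row after row: the shift along the world's x, y, z in mm, then the turn about the world's z in degrees, then the finger opening in mm, from 0 to 91.8. In form: [tx, ty, tz, turn, gripper, tx, ty, tz, turn, gripper, ...]. A call has exactly 10 rows; each row shifts and turns the commanded pose from where the row before left it; what a row does not reach is not made up. A row lasts 1/8 s, in which the tool goes at most 62.5 mm and 10.7 degrees, less where a joint would pass 70% of its speed; a pose out of reach is approached as far as the arm can. A call is refused whole if a number of a shift passes 62.5 or a number of a turn 10.7, either way. A call with a gripper value outside its range is refused whole. The fingers move at their own pace and stop on an object; the grip force is fixed at half the most. Time passes only in rows, so rows that do not move let the fingers close, or fill a call up. It gives the time, the measured TCP pose, the force, the opening and the grip force at its end, in the units of the state.
- get_obs(): the state, without advancing time (a new reading comes with each control period).
- capture(name): name is "scene" or "side" or "wrist"; returns the picture (420x560x3 uint8, red, green, blue); there is no depth.
- camera_params(name): a dict with "mtx" (3x3 intrinsics, pixels), "rvec" (rotation vector, rad) and "tvec" (3), from world to camera coordinates, as OpenCV has them. Camera axes: x right, y down, z forward; pixel columns grow to the right and rows downward; lengths in mm; the calibration is good to about 2 mm. The wrist camera is an equidistant fisheye: a pixel r from the principal point sees the ray r / f radians off the axis. A picture is of the moment at which its call begins: read the wrist's pose just before it. camera_params takes no time and is no camera call; for the wrist camera it gives the pose at the moment of the call.
- close_job(): hands the job in; it is judged then, once.
The state is a dict: "time": time; "joint_positions": joint angles; "dq": joint speeds; "tau": joint torques, N m; "tool_pos": TCP position; "tcp_rot": TCP orientation; "contact_force": force on the tool from outside, world axes, zero at the start; "moment": the same for the moment, N m; "grip_width": finger opening in mm; "finger_force": force on a finger pad.
Only numpy, scipy, OpenCV 4.12 (cv2) and the standard library are available. Lean on these libraries where they do the work, as an engineer would, in place of code of your own. Each camera call takes 0.05 s, during which the arm holds its last target. There are 200 camera calls.

## Working session

There is one attempt and no reset: what is moved stays moved. The work goes in short steps, Python scripts to look and compute and a tool call to move; the robot and the scene stay as the last step left them, time stands still between calls to the robot, and variables do not carry over. Pictures are saved under pics/ and viewed, at most 10 in all, crops included, and the job is handed in when it is done.

Besides the shell and the picture viewer there is one more tool, called in YAML: its name, and indented under it one key for each argument. step_arm: Moves the arm, as the interface text tells. Its arguments: {"type":"object","properties":{"deltas":{"type":"array","items":{"type":"number"}}},"required":["deltas"]}

```bash
mkdir -p pics; ls
cat > h.py <<'E'
from plant import *
import numpy as np, cv2
def cam(n):
    p=camera_params(n); R=cv2.Rodrigues(np.array(p["rvec"],float))[0]
    return np.array(p["mtx"],float),R,np.array(p["tvec"],float).ravel()
def ray(n,uv,c=None):
    K,R,t=c or cam(n); d=R.T@np.linalg.solve(K,[uv[0],uv[1],1.]); return -R.T@t,d/np.linalg.norm(d)
def onz(n,uv,z):
    o,d=ray(n,uv); return o+d*(z-o[2])/d[2]
def tri(a,ua,b,ub):
    o1,d1=ray(a,ua);o2,d2=ray(b,ub)
    s=np.linalg.lstsq(np.c_[d1,-d2],o2-o1,rcond=None)[0]
    p,q=o1+s[0]*d1,o2+s[1]*d2; return (p+q)/2,np.linalg.norm(p-q)
def proj(n,P):
    K,R,t=cam(n); q=K@(R@np.array(P,float)+t); return q[:2]/q[2]
def save(n,f):
    im=capture(n); cv2.imwrite(f"pics/{f}.png",im[:,:,::-1]); return im
E
python3 - <<'E'
from h import *
for n in("scene","side"):
    save(n,n+"0"); K,R,t=cam(n); print(n,-R.T@t,R[2],K[0,0])
save("wrist","wrist0")
a=cv2.imread("pics/scene0.png")
print(get_obs()["tcp_rot"])
E
```

```text
pics
scene [ -20.31950244 -980.18194637  791.71108215] [ 0.4261362   0.75361301 -0.50047515] 391.2956186493746
side [  252.47087626 -1044.42723695  1002.05261282] [ 0.17937386  0.75474757 -0.63101594] 521.172311384407
[-3.14048878e+00 -1.66985843e-04  3.76798752e-01]
```

View pics/scene0.png

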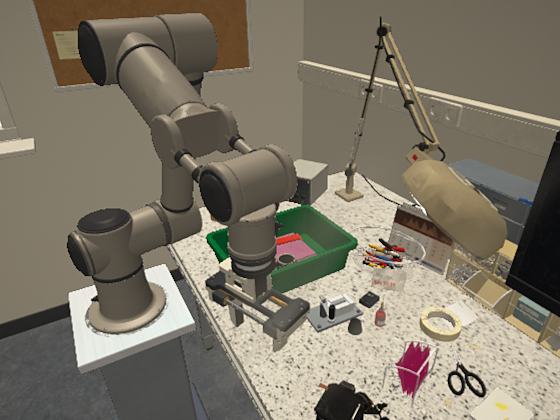

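View pics/side0.png

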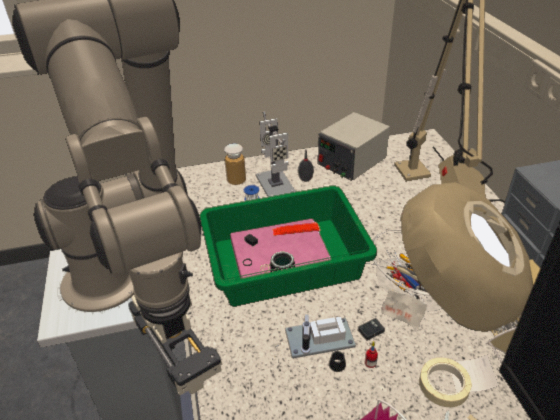

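Scene: the arm hides the rack; stand near (335,310). Side: rack at (272,160), targets near (270,135) and (278,150), crate between, stand at (320,332). I need an enlarged view.

Run:
```python
import cv2,numpy as np
a=cv2.imread("pics/side0.png")
r=cv2.resize(a[100:212,212:324],None,fx=4.5,fy=4.5,interpolation=cv2.INTER_CUBIC)[:504,:]
s=cv2.resize(a[300:384,270:400],None,fx=3.0,fy=3.0,interpolation=cv2.INTER_CUBIC)
c=np.zeros((504,800,3),np.uint8); c[:, :400]=r[:504,52:452]; c[:252,405:795]=s
b=cv2.imread("pics/scene0.png"); c[254:254+210,405:795]=cv2.resize(b[280:350,290:420],None,fx=3,fy=3,interpolation=cv2.INTER_CUBIC)
cv2.imwrite("pics/comp0.png",c)
```

```text
(no output)
```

View pics/comp0.png

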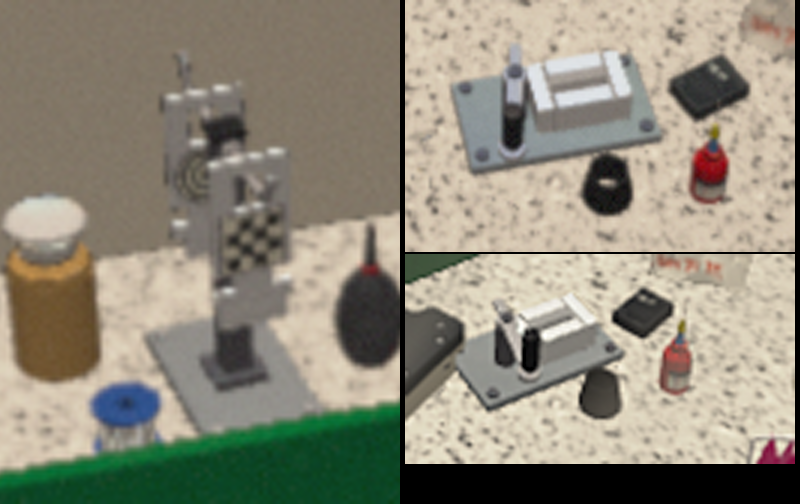

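Round target hangs on the far (+y) hook (composite (200,170)), square in front (250,240); the stand's keeper is open, knob toward the camera (513,130 in the crop). Now to measure.

Run:
```python
from h import *
np.set_printoptions(precision=1,suppress=True)
r=lambda X,Y:(212+(X+52+.5)/4.5-.5,100+(Y+.5)/4.5-.5)
s=lambda X,Y:(270+(X-405+.5)/3-.5,300+(Y+.5)/3-.5)
c=lambda X,Y:(290+(X-405+.5)/3-.5,280+(Y-254+.5)/3-.5)
def q(l,f,n,z,pts):
    P=np.array([onz(n,f(*p),z) for p in pts])[:,:2]; print(l,P.tolist() and P.round(1).tolist(),'mean',P.mean(0))
    return P
def ang(a,b): return np.degrees(np.arctan2(*(b-a)[::-1]))
P=q('round top',r,'side',216,[(163,93),(243,86)]);print(ang(*P),np.linalg.norm(P[1]-P[0]))
P=q('sq top',r,'side',216,[(209,160),(291,150)]);print(ang(*P),np.linalg.norm(P[1]-P[0]))
q('post top',r,'side',214,[(223,127)])
P=q('foot TL',r,'side',12,[(147,340)])
P=q('base',s,'side',10,[(453,82),(632,54),(662,143),(472,170)]);print(ang(P[0],P[1]),ang(P[3],P[2]))
P=q('block',s,'side',40,[(527,66),(615,53),(631,85),(541,100)]);print(ang(P[0],P[1]),ang(P[3],P[2]))
q('knob top',s,'side',103,[(513,110)])
P=q('base sc',c,'scene',10,[(625,352),(488,406),(457,347)])
q('pin',s,'side',61,[(514,70)])
q('knob top sc',c,'scene',103,[(530,335)])
q('bottle',r,'side',122,[(45,212)]);q('reel',r,'side',40,[(127,400)]);q('blower',r,'side',50,[(370,318)])
```

```text
round top [[503.3, 340.9], [557.6, 335.1]] mean [530.5 338. ]
-6.133849013543297 54.58206638372226
sq top [[513.9, 247.0], [568.0, 244.4]] mean [540.9 245.7]
-2.729244564622113 54.1818877128003
post top [[532.8, 288.8]] mean [532.8 288.8]
foot TL [[481.7, 346.9]] mean [481.7 346.9]
base [[424.7, -279.9], [569.9, -290.3], [563.6, -377.1], [418.3, -363.1]] mean [ 494.1 -327.6]
-4.095742262153812 -5.519815549085316
block [[478.4, -303.1], [547.9, -308.8], [549.7, -341.2], [479.5, -336.8]] mean [ 513.9 -322.5]
-4.670667246934287 -3.5829197942545576
knob top [[443.2, -386.3]] mean [ 443.2 -386.3]
base sc [[569.6, -374.9], [421.4, -366.2], [437.7, -289.7]] mean [ 476.2 -343.6]
pin [[462.9, -320.3]] mean [ 462.9 -320.3]
knob top sc [[443.7, -390.9]] mean [ 443.7 -390.9]
bottle [[418.5, 364.6]] mean [418.5 364.6]
reel [[447.5, 241.2]] mean [447.5 241.2]
blower [[631.2, 276.7]] mean [631.2 276.7]
```

View pics/wrist0.png

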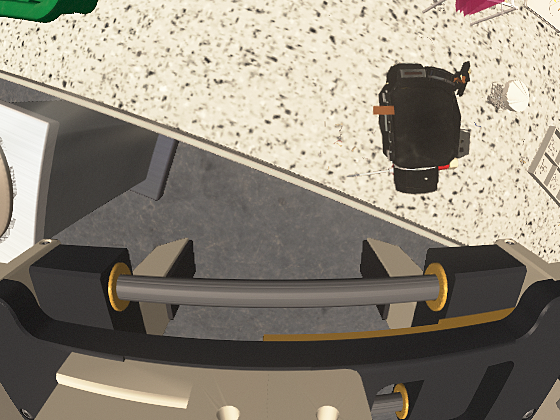

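step_arm:
  deltas: [28,50,15,6.8,91.8,28,50,15,6.8,91.8,28,50,15,6.8,91.8,28,50,15,6.8,91.8,25,52,15,6.8,91.8,25,52,15,6.8,91.8,25,52,15,6.8,91.8,25,52,15,6.8,91.8,22,52,15,6.8,91.8,20,52,15,6.8,91.8]

```text
time: 1.4
tool_pos: [447.5, 25.7, 377.1]
tcp_rot: [3.142, 0.0, 1.568]
contact_force: [0.6, -0.7, -0.6]
grip_width: 92.0
finger_force: 0.0
```

step_arm:
  deltas: [15,48,0,0,91.8,15,48,0,0,91.8,15,48,0,0,91.8,15,48,0,0,91.8,12,48,-10,0,91.8,10,48,-10,0,91.8,5,20,-10,0,91.8,0,0,0,0,91.8,0,0,0,0,91.8,0,0,0,0,91.8]

```text
time: 2.65
tool_pos: [534.5, 330.5, 347.9]
tcp_rot: [3.14, -0.0, 1.562]
contact_force: [0.5, -0.7, -0.0]
grip_width: 91.7
finger_force: 0.0
```

Run:
```python
from h import *
o=get_obs();print(o["tool_pos"],np.degrees(o["tcp_rot"]),o["time"],o["contact_force"])
K,R,t=cam("wrist");print(-R.T@t,R,K)
w=save("wrist","wrist1");s=save("side","side1")
import numpy as np
K2=cv2.resize(s[100:212,212:324],None,fx=2.4,fy=2.4,interpolation=cv2.INTER_CUBIC)
c=np.zeros((420,800,3),np.uint8);c[:,:560-30]=w[:,30:];c[:268,532:]=K2[:,:268]
cv2.imwrite("pics/comp1.png",c[:,:,::-1])
```

```text
[534.45940482 330.5195662  347.90197845] [ 1.79909132e+02 -2.51066914e-02  8.94949155e+01] 2.65 [ 0.53988423 -0.70585805 -0.00217633]
[535.98771852 406.81199301 505.99940018] [[ 0.99994976 -0.00996351  0.00110039]
 [-0.00986655 -0.95890191  0.28356617]
 [-0.00177015 -0.28356278 -0.95895204]] [[325.1922621    0.         277.36808716]
 [  0.         325.1922621  203.36031413]
 [  0.           0.           1.        ]]Traceback (most recent call last):
  File "<stdin>", line 7, in <module>
ValueError: could not broadcast input array from shape (269,268,3) into shape (268,268,3)
```

Run:
```python
from h import *
w=cv2.imread("pics/wrist1.png")
print(proj("side",[533,289,214]))
cv2.imwrite("pics/w1c.png",cv2.resize(w[60:360,80:480],None,fx=2,fy=2,interpolation=cv2.INTER_CUBIC))
```

```text
[272.76490872 127.79840286]
```

View pics/w1c.png

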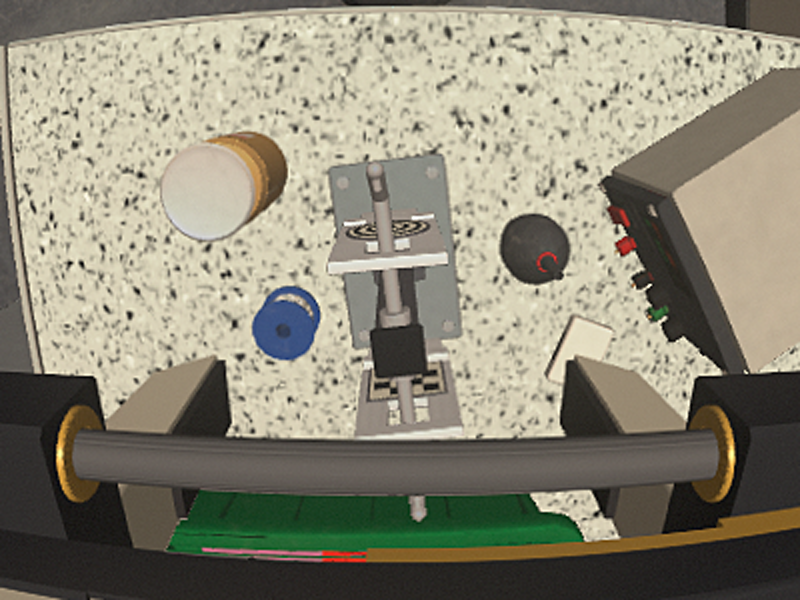

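```bash
cat >> h.py <<'E'
def fray(uv,c):
    K,R,t=c; d=np.array([(uv[0]-K[0,2])/K[0,0],(uv[1]-K[1,2])/K[1,1]]); r=np.linalg.norm(d)
    v=np.r_[d/max(r,1e-9)*np.sin(r),np.cos(r)]; return -R.T@t,R.T@v
def fonz(uv,z,c=None):
    o,d=fray(uv,c or cam("wrist")); return o+d*(z-o[2])/d[2]
def fproj(P):
    K,R,t=cam("wrist"); q=R@np.array(P,float)+t; a=np.arctan2(np.hypot(q[0],q[1]),q[2]); u=q[:2]/np.hypot(q[0],q[1])
    return K[:2,2]+K[0,0]*a*u
E
python3 - <<'E'
from h import *
np.set_printoptions(precision=1,suppress=True)
f=lambda X,Y,z:fonz((80+X/2-.25,60+Y/2-.25),z)[:2]
ang=lambda a,b:np.degrees(np.arctan2(*(b-a)[::-1]))
post=np.array([f(*p,214) for p in[(373,329),(422,324),(427,374),(377,379)]]);print('post',post,post.mean(0))
a,b=f(329,267,216),f(447,256,216);print('round',a,b,(a+b)/2,ang(a,b),np.linalg.norm(b-a))
a,b=f(358,434,216),f(464,432,216);print('sq',a,b,(a+b)/2,ang(a,b))
print('hook end',f(376,167,223))
c1,c2=f(330,168,12),f(443,154,12);print('foot',c1,c2,ang(c1,c2),np.linalg.norm(c2-c1),(c1+c2)/2)
print(f(464,340,12), 'bottle',f(208,190,122),'reel',f(285,328,40),'blower',f(552,264,105),f(535,248,40),'sqhook end',f(418,520,223))
print('round rod',f(393,290,200))
E
```

```text
post [[524.6 300.1]
 [548.  302.4]
 [550.5 276.3]
 [526.  273.8]] [537.2 288.2]
round [504.9 331.5] [559.3 336.1] [532.1 333.8] 4.906145074306985 54.64638680902012
sq [515.7 243.9] [569.6 244.3] [542.7 244.1] 0.42702436057683907
hook end [527.6 378.1]
foot [486.2 356.3] [572.2 366. ] 6.475366774047707 86.533058561507 [529.2 361.2]
[590.7 215.6] bottle [421.6 356.6] reel [449.9 237.5] blower [637.  303.3] [639.6 298.9] sqhook end [546.3 194. ]
round rod [534.2 315.3]
```

step_arm:
  deltas: [-2,3,-30,6.4,91.8,0,0,-40,0,91.8,0,0,-40,0,91.8,0,0,-40,0,91.8,0,0,-30,0,91.8,0,0,-9,0,91.8,0,0,0,0,91.8,0,0,0,0,70,0,0,0,0,62,0,0,0,0,62]

```text
time: 4.0
tool_pos: [532.5, 334.9, 158.5]
tcp_rot: [3.14, -0.0, 1.675]
contact_force: [0.0, 0.1, -0.6]
grip_width: 66.4
finger_force: 0.0
```

Run:
```python
from h import *
o=get_obs();print(o["tool_pos"],np.degrees(o["tcp_rot"]),o["time"],o["contact_force"],o["grip_width"])
w=save("wrist","wrist2");s=save("side","side2")
c=np.zeros((588,800,3),np.uint8);c[:420,:560]=w
k=cv2.resize(s[90:230,212:324],None,fx=2.1,fy=2.1,interpolation=cv2.INTER_CUBIC);c[:k.shape[0],562:562+k.shape[1]]=k
cv2.imwrite("pics/comp2.png",c[:420,:,::-1])
```

```text
[532.45726046 334.93645211 158.48257076] [ 1.79926863e+02 -1.94381242e-02  9.59919078e+01] 4.0 [ 0.0138857   0.05216827 -0.5704485 ] 66.43812970295177
```

View pics/comp2.png

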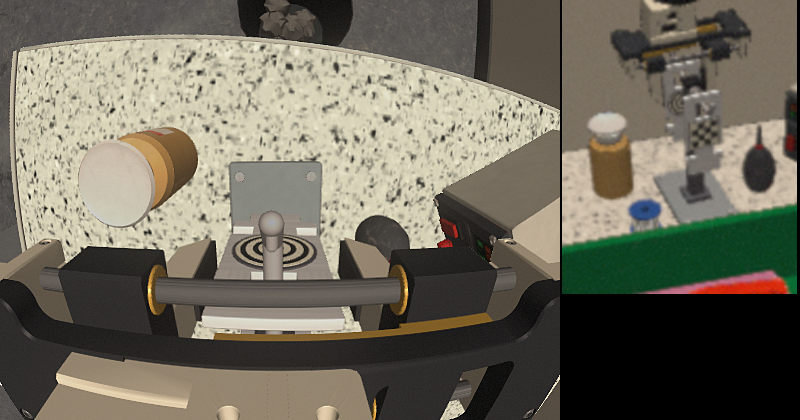

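The plate (rings at (275,250)) sits between the fingers, aligned with the rack foot. Grip and raise 9 mm.

step_arm:
  deltas: [0,0,0,0,50,0,0,0,0,50,0,0,0,0,50,0,0,0,0,50,0,0,4,0,50,0,0,5,0,50,0,0,0,0,50,-0.5,5,0,0,50,-1,10,0,0,50,-0.5,5,0,0,50]

```text
time: 5.35
tool_pos: [529.9, 355.8, 166.6]
tcp_rot: [-3.142, -0.0, 1.676]
contact_force: [0.5, -0.5, -1.1]
grip_width: 55.5
finger_force: 30.0
```

step_arm:
  deltas: [-0.4,4,0,0,50,-0.4,4,0,0,50,-0.4,4,0,0,50,0,0,0,0,50,-0.3,3,0,0,50,-0.3,3,0,0,50,-0.3,3,0,0,50,-0.3,3,0,0,50,0,0,0,0,50,0,0,0,0,50]

```text
time: 6.6
tool_pos: [528.2, 374.2, 166.3]
tcp_rot: [-3.139, 0.008, 1.673]
contact_force: [-0.4, -16.3, 0.8]
grip_width: 55.7
finger_force: 30.0
```

Run:
```python
from h import *
o=get_obs();print(o["tool_pos"],o["time"],o["contact_force"],o["moment"],o["grip_width"])
w=save("wrist","wrist3");s=save("side","side3")
c=np.zeros((420,800,3),np.uint8);c[:420,:560]=w
k=cv2.resize(s[90:230,212:324],None,fx=2.1,fy=2.1,interpolation=cv2.INTER_CUBIC);c[:k.shape[0],562:562+k.shape[1]]=k
cv2.imwrite("pics/comp3.png",c[:,:,::-1])
```

```text
[528.18154632 374.20188296 166.27624866] 6.6 [ -0.43063086 -16.32762001   0.80998538] [-2.23163268 -0.09626012  0.09088174] 55.68799366585929
```

View pics/comp3.png

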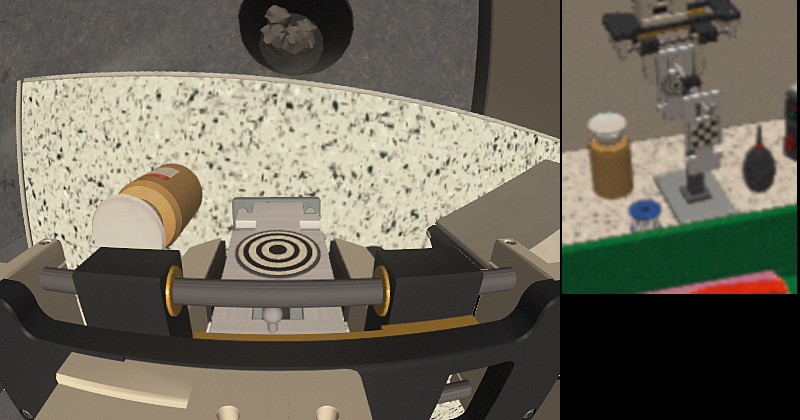

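```bash
cat >> h.py <<'E'
def tiltrows(d,ths=range(-10,61,10),gdz=19):
    """wrist-image pixel of plate mid-line point d mm below the grasp point, tilt about the finger line, foot along tool +x"""
    o=get_obs(); y=o["tcp_rot"][2]; a=np.array([np.cos(y),np.sin(y)]); G=np.array(o["tool_pos"])+[0,0,gdz]
    for t in ths:
        r=np.radians(t); P=G+np.r_[a*d*np.sin(r),-d*np.cos(r)]; print(t,fproj(P).round(0),end=' ')
    print()
E
python3 - <<'E'
from h import *
tiltrows(62); tiltrows(92)
E
```

```text
-10 [276. 243.] 0 [276. 227.] 10 [276. 212.] 20 [276. 198.] 30 [276. 184.] 40 [276. 172.] 50 [276. 161.] 60 [276. 153.] 
-10 [276. 233.] 0 [276. 213.] 10 [276. 192.] 20 [276. 173.] 30 [276. 154.] 40 [276. 136.] 50 [276. 119.] 60 [276. 103.]
```

The ledges at row 224 show only ~2° of tilt so far; pads hold firmly. Push further.

step_arm:
  deltas: [-0.2,2,0,0,50,-0.2,2,0,0,50,-0.2,2,0,0,50,0,0,0,0,50,0,0,0,0,50,0,0,0,0,50,0,0,0,0,50,0,0,0,0,50,0,0,0,0,50,0,0,0,0,50]

```text
time: 7.95
tool_pos: [527.7, 382.1, 167.2]
tcp_rot: [-3.141, 0.004, 1.674]
contact_force: [-1.1, -9.7, 3.5]
grip_width: 55.5
finger_force: 30.0
```

Run:
```python
from h import *
o=get_obs();print(o["tool_pos"],o["time"],o["contact_force"],o["moment"])
w=save("wrist","wrist4");p=cv2.imread("pics/wrist3.png")[:,:,::-1];
c=np.zeros((280,640,3),np.uint8)
for i,im in enumerate((p,w)):
    c[:,320*i:320*i+320]=cv2.resize(im[170:310,200:360],None,fx=2,fy=2,interpolation=cv2.INTER_CUBIC)
cv2.imwrite("pics/comp4.png",c[:,:,::-1])
```

```text
[527.68925767 382.10026307 167.23992884] 7.95 [-1.14688405 -9.7312732   3.47632987] [-1.52726185 -0.0470179   0.02232637]
```

View pics/comp4.png

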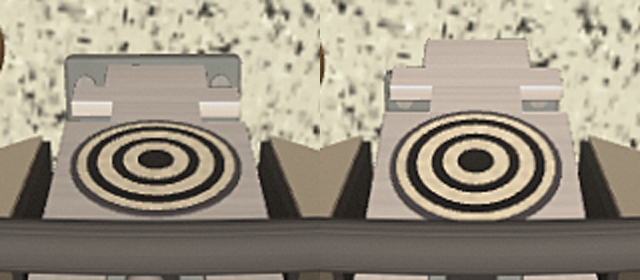

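```bash
cat >> h.py <<'E'
from scipy.optimize import least_squares
def fit(pts,obj):
    o=get_obs(); y=o["tcp_rot"][2]; A=np.array([np.cos(y),np.sin(y),0]); B=np.array([np.sin(y),-np.cos(y),0]); T=np.array(o["tool_pos"])+[0,0,19]; Z=np.array([0,0,1.])
    def f(p):
        t=p[3]; u=-np.sin(t)*A+np.cos(t)*Z; v=np.cos(t)*A+np.sin(t)*Z
        O=T+p[0]*A+p[1]*Z+p[2]*B
        return np.concatenate([fproj(O+x*B+(h-92)*u+3*v)-q for (x,h),q in zip(obj,pts)])
    s=least_squares(f,[0,0,0,.2]); cov=np.linalg.inv(s.jac.T@s.jac); print('along out,up,x,tilt deg',s.x[:3].round(1),np.degrees(s.x[3]).round(1),'rms',np.sqrt(np.mean(s.fun**2)).round(2),'sd',np.sqrt(np.diag(cov)).round(3))
E
python3 - <<'E'
from h import *
P=[(426,40),(527,40),(424,66),(529,66),(391,67),(559,67),(413,110),(530,110)]
P=[(426,40),(527,40),(391,67),(559,67),(388,86),(570,86),(432,86),(521,86)]
fit([(200+(x-320)/2-.25,170+y/2-.25) for x,y in P],[(-18,0),(18,0),(-28,18),(28,18),(-28,30),(28,30),(-14,30),(14,30)])
E
```

```text
along out,up,x,tilt deg [-5.   6.1  1.4] 14.1 rms 0.64 sd [1.844 2.178 0.232 0.023]
```

```bash
cat > clr.py <<'E'
import numpy as np
def seg(P,a,b):
    a=np.array(a,float);b=np.array(b,float);t=np.clip(((P-a)@(b-a))/((b-a)@(b-a)),0,1);return np.linalg.norm(P-a-t[...,None]*(b-a),axis=-1)
def hook(P): # distance to hook surface, bend at 0
    return np.minimum.reduce([seg(P,(-75,0),(0,0))-4,seg(P,(0,0),(14.9,21.3))-4,seg(P,(14.9,21.3),(7,20))-2])
def plate(th):
    w=np.linspace(-3,3,7);r=np.concatenate([[(a,h) for a in w for h in np.arange(13,26,1.)],[(a,-h) for a in w for h in np.arange(13,40,1.)]])
    c,s=np.cos(th),np.sin(th);return r@np.array([[c,s],[-s,c]])
ys=np.arange(-20,45,.5);zs=np.arange(-20,60,.5)
Y,Z=np.meshgrid(ys,zs,indexing='ij');E=np.stack([Y,Z],-1)
from scipy.ndimage import label
for d in (0,5,10,14,17,20,25,30,35):
    pl=plate(np.radians(d));C=np.min([hook(E+p) for p in pl],0)
    best=None
    for m in np.arange(0,8,.25):
        L,n=label(C>m)
        if not(L[0,40]>0 and L[0,40]==L[-1,-1]): break
        best=m
    print(d,best)
    if d in(14,20,35):
        for s in range(0,46,6): # best eye-centre height at given y
            pass
        print([(y,zs[np.argmax(np.where(np.abs(zs-y*1.43)<14,C[i],-9))],C[i][np.abs(zs-y*1.43)<14].max().round(1)) for i,y in enumerate(ys) if y%3==0 and 0<=y<=27])
E
python3 clr.py
```

```text
0 None
5 0.25
10 1.0
14 1.5
[(np.float64(0.0), np.float64(3.5), np.float64(5.6)), (np.float64(3.0), np.float64(3.0), np.float64(3.0)), (np.float64(6.0), np.float64(11.0), np.float64(2.4)), (np.float64(9.0), np.float64(13.0), np.float64(3.7)), (np.float64(12.0), np.float64(16.0), np.float64(4.5)), (np.float64(15.0), np.float64(18.0), np.float64(5.8)), (np.float64(18.0), np.float64(20.0), np.float64(7.0)), (np.float64(21.0), np.float64(22.0), np.float64(8.4)), (np.float64(24.0), np.float64(23.5), np.float64(10.0)), (np.float64(27.0), np.float64(52.5), np.float64(12.3))]
17 2.0
20 2.75
[(np.float64(0.0), np.float64(2.5), np.float64(6.4)), (np.float64(3.0), np.float64(3.5), np.float64(4.4)), (np.float64(6.0), np.float64(11.5), np.float64(3.2)), (np.float64(9.0), np.float64(14.0), np.float64(4.3)), (np.float64(12.0), np.float64(16.5), np.float64(5.3)), (np.float64(15.0), np.float64(18.5), np.float64(6.3)), (np.float64(18.0), np.float64(21.0), np.float64(7.6)), (np.float64(21.0), np.float64(23.0), np.float64(8.9)), (np.float64(24.0), np.float64(48.0), np.float64(10.7)), (np.float64(27.0), np.float64(52.5), np.float64(15.0))]
25 3.5
30 4.25
35 4.75
[(np.float64(0.0), np.float64(2.5), np.float64(7.0)), (np.float64(3.0), np.float64(4.5), np.float64(7.2)), (np.float64(6.0), np.float64(12.0), np.float64(5.2)), (np.float64(9.0), np.float64(15.0), np.float64(5.8)), (np.float64(12.0), np.float64(18.0), np.float64(6.5)), (np.float64(15.0), np.float64(20.5), np.float64(7.6)), (np.float64(18.0), np.float64(23.0), np.float64(8.6)), (np.float64(21.0), np.float64(44.0), np.float64(11.0)), (np.float64(24.0), np.float64(48.0), np.float64(15.8)), (np.float64(27.0), np.float64(52.5), np.float64(20.8))]
```

step_arm:
  deltas: [-0.2,2,0,0,50,-0.2,2,0,0,50,-0.2,2,0,0,50,0,0,0,0,50,0,0,0,0,50,0,0,0,0,50,0,0,0,0,50,0,0,0,0,50,0,0,0,0,50,0,0,0,0,50]

```text
time: 9.25
tool_pos: [527.4, 388.4, 168.5]
tcp_rot: [3.14, 0.004, 1.674]
contact_force: [-0.9, -10.6, 8.5]
grip_width: 55.4
finger_force: 30.0
```

Run:
```python
from h import *
o=get_obs();print(o["tool_pos"],o["time"],o["contact_force"],o["moment"])
w=save("wrist","wrist5")
c=cv2.resize(w[130:330,180:380],None,fx=3,fy=3,interpolation=cv2.INTER_CUBIC)
cv2.imwrite("pics/comp5.png",c[:,:,::-1])
```

```text
[527.39300612 388.41677407 168.49382687] 9.25 [ -0.85505341 -10.61488842   8.45536549] [-1.6179861   0.11474365 -0.02787667]
```

View pics/comp5.png

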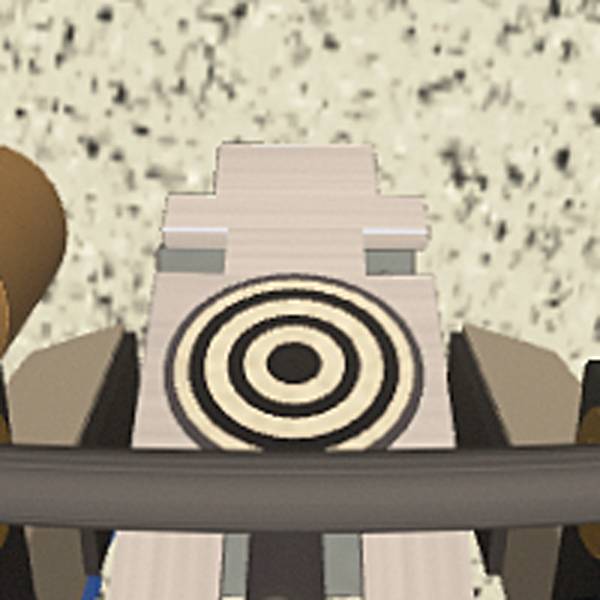

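Run:
```python
from h import *
P=[(218,144),(376,144),(167,195),(424,196),(164,228),(427,228),(225,228),(364,228),(152,273),(438,274)]
fit([(180+x/3-.33,130+y/3-.33) for x,y in P],[(-18,0),(18,0),(-28,18),(28,18),(-28,30),(28,30),(-14,30),(14,30),(-28,42),(28,42)])
```

```text
along out,up,x,tilt deg [-11.4   1.7   1.4] 24.6 rms 0.74 sd [1.418 1.888 0.202 0.02 ]
```

Run:
```python
import re
src=open('clr.py').read().split("for d in")[0]
exec(src)
import heapq
for d in (22,25,28):
    C=np.min([hook(E+p) for p in plate(np.radians(d))],0)
    W=1/np.maximum(C,.01)**3; W[C<=0.2]=1e6
    s=(np.abs(ys-8.5).argmin(),np.abs(zs-1.5).argmin()); g=(np.abs(ys-30).argmin(),np.abs(zs-46).argmin())
    D={s:0};pr={};h=[(0,s)]
    while h:
        c,n=heapq.heappop(h)
        if n==g:break
        if c>D[n]:continue
        for a in(-1,0,1):
            for b in(-1,0,1):
                m=(n[0]+a,n[1]+b)
                if (a or b) and 0<=m[0]<len(ys) and 0<=m[1]<len(zs):
                    e=c+W[m]*np.hypot(a,b)
                    if e<D.get(m,1e18):D[m]=e;pr[m]=n;heapq.heappush(h,(e,m))
    p=[g]
    while p[-1]!=s:p.append(pr[p[-1]])
    p=p[::-1];print(d,[(float(ys[i]),float(zs[j]),float(C[i,j].round(1))) for i,j in p[::5]])
```

```text
22 [(8.5, 1.5, -0.8), (6.0, 3.0, 2.1), (3.5, 3.5, 4.4), (2.5, 6.0, 4.5), (4.0, 8.5, 3.4), (5.5, 11.0, 3.5), (8.0, 13.0, 4.1), (10.5, 15.0, 5.1), (13.0, 17.5, 5.9), (15.5, 19.5, 6.8), (18.0, 21.5, 7.7), (20.5, 23.0, 8.8), (23.0, 24.5, 10.1), (25.5, 25.5, 11.4), (28.0, 26.5, 13.0), (30.5, 27.5, 14.9), (33.0, 28.5, 16.9), (35.5, 30.5, 19.0), (38.0, 33.0, 21.2), (40.0, 35.5, 23.2), (40.0, 38.0, 23.4), (40.0, 40.5, 23.8), (38.5, 43.0, 23.1), (36.0, 45.5, 21.6), (33.5, 46.0, 19.5), (31.0, 46.0, 17.2)]
25 [(8.5, 1.5, -0.4), (6.0, 3.5, 2.8), (3.5, 4.5, 4.7), (3.0, 7.0, 4.4), (4.5, 9.5, 3.9), (6.5, 12.0, 4.0), (9.0, 14.5, 4.8), (11.5, 16.5, 5.7), (14.0, 18.5, 6.6), (16.5, 20.5, 7.5), (19.0, 22.5, 8.4), (21.5, 24.0, 9.3), (24.0, 25.5, 10.7), (26.5, 26.5, 12.1), (29.0, 28.0, 14.0), (31.5, 29.0, 16.1), (34.0, 31.0, 18.1), (36.5, 33.5, 20.4), (38.5, 36.0, 22.4), (38.5, 38.5, 22.7), (38.5, 41.0, 23.2), (36.5, 43.5, 22.0), (34.0, 46.0, 20.8), (31.5, 46.0, 18.5)]
28 [(8.5, 1.5, 0.1), (6.0, 3.5, 3.3), (3.5, 5.0, 5.3), (3.5, 7.5, 4.8), (4.5, 10.0, 4.2), (7.0, 12.5, 4.4), (9.5, 15.0, 5.4), (12.0, 17.0, 6.0), (14.5, 19.0, 7.2), (17.0, 21.5, 7.8), (19.5, 23.5, 8.7), (22.0, 25.0, 9.9), (24.5, 26.5, 11.1), (27.0, 27.5, 12.6), (29.5, 29.0, 14.7), (32.0, 30.5, 16.9), (34.5, 33.0, 19.1), (37.0, 35.5, 21.6), (37.0, 38.0, 21.8), (37.0, 40.5, 22.3), (35.5, 43.0, 21.6), (33.0, 45.5, 20.3), (30.5, 46.0, 18.4)]
```

Tilt is now ~25° (foot edge at row 178, shoulders at row 195). Back in and up slightly to centre the eye on the bent end.

step_arm:
  deltas: [0.2,-2,1,0,50,0.2,-2,1,0,50,0.2,-2,1,0,50,0.1,-1,1,0,50,0,0,0,0,50,0,0,0,0,50,0,0,0,0,50,0,0,0,0,50,0,0,0,0,50,0,0,0,0,50]

```text
time: 10.55
tool_pos: [527.3, 383.8, 170.7]
tcp_rot: [3.142, 0.0, 1.675]
contact_force: [0.1, -0.2, -1.3]
grip_width: 54.9
finger_force: 30.0
```

step_arm:
  deltas: [0,-1,1.6,0,50,0,0,1.7,0,50,0,0.8,1.2,0,50,0,0.7,1.3,0,50,0,1,1.3,0,50,0,1,1.2,0,50,0,0,0,0,50,0,0,0,0,50,0,0,0,0,50,0,0,0,0,50]

```text
time: 11.8
tool_pos: [527.3, 386.3, 179.0]
tcp_rot: [3.142, 0.0, 1.675]
contact_force: [-1.0, -0.1, -1.1]
grip_width: 55.7
finger_force: 30.0
```

step_arm:
  deltas: [-0.2,1.3,1.3,0,50,-0.2,1.3,1.2,0,50,-0.3,2.5,2,0,50,-0.3,2.5,2,0,50,-0.3,2.5,2,0,50,-0.3,2.5,2,0,50,-0.5,5,3,0,50,-0.7,7,5,0,50,-0.7,7,5,0,50,0,0,0,0,50]

```text
time: 13.05
tool_pos: [523.8, 418.8, 203.1]
tcp_rot: [3.14, -0.001, 1.676]
contact_force: [0.1, -0.4, -1.1]
grip_width: 55.5
finger_force: 30.0
```

Clear of the hook. Now use the thin hook end (fits between the fingers) to press the plate's top rim outward and right it.

step_arm:
  deltas: [0,0,-8,0,50,0,0,-8,0,50,0,0,-8,0,50,0,0,-7,0,50,0.5,-4,0,0,50,0.5,-4,0,0,50,0.3,-3,0,0,50,0.3,-3,0,0,50,0.3,-3,0,0,50,0,0,0,0,50]

```text
time: 14.3
tool_pos: [526.1, 401.7, 172.8]
tcp_rot: [3.139, -0.002, 1.676]
contact_force: [0.4, 4.1, 4.6]
grip_width: 55.0
finger_force: 30.0
```

```bash
cat >> h.py <<'E'
def rings(img):
    """tilt from the ellipse aspect of the printed rings, fully visible contours only"""
    g=cv2.cvtColor(img,cv2.COLOR_RGB2GRAY); roi=g[150:330,190:370]; out=[]
    _,b=cv2.threshold(cv2.resize(roi,None,fx=4,fy=4,interpolation=cv2.INTER_CUBIC),0,255,cv2.THRESH_OTSU)
    for m in(b,255-b):
        for c in cv2.findContours(m,cv2.RETR_LIST,cv2.CHAIN_APPROX_NONE)[0]:
            if len(c)<60: continue
            (x,y),(a1,a2),an=cv2.fitEllipse(c); A=cv2.contourArea(c)
            if a1>0 and abs(A/(np.pi*a1*a2/4)-1)<.04 and a2/4>12 and abs(an-90)<12 and abs(x/4+190-277)<15:
                u,v=x/4+190,y/4+150; o,d=fray((u,v),cam("wrist")); yw=get_obs()["tcp_rot"][2]
                f=np.degrees(np.arctan2(-d[:2]@[np.cos(yw),np.sin(yw)],-d[2]))
                # local fisheye scale: tangential vs radial distortion
                K=cam("wrist")[0]; r=np.hypot(u-K[0,2],v-K[1,2])/K[0,0]; k=r/np.sin(r)
                out.append((round(u,1),round(v,1),round(a2/4,1),round(a1/4,1),round(float(np.degrees(np.arcsin(min(1,a1/a2*k)))-f),1)))
    return sorted(set(out),key=lambda q:q[2])
E
python3 - <<'E'
from h import *
o=get_obs();print(o["tool_pos"],o["time"],o["contact_force"])
for n in(2,3,4,5): print(n,rings(cv2.imread(f"pics/wrist{n}.png")[:,:,::-1]))
print(rings(save("wrist","wrist6")))
E
```

```text
[526.14340307 401.7316193  172.83343896] 14.3 [0.41557385 4.07079472 4.61640832]
2 []
3 [(272.6, 315.1, 16.9, 15.0, 29.0), (272.6, 315.1, 17.4, 15.5, 29.6), (277.8, 249.6, 18.4, 10.0, 8.4), (277.8, 249.6, 18.8, 10.5, 9.4), (277.8, 250.1, 32.5, 17.6, 8.3), (277.8, 250.1, 32.9, 18.1, 8.9), (277.8, 250.6, 43.8, 24.0, 8.6), (277.8, 250.6, 44.3, 24.5, 9.0), (277.8, 251.4, 58.1, 31.5, 8.1), (277.8, 251.4, 58.6, 32.0, 8.4), (277.7, 252.2, 69.5, 38.2, 8.5), (277.7, 252.2, 69.9, 38.7, 8.8), (277.8, 253.0, 78.4, 43.1, 8.4), (277.8, 253.0, 78.8, 43.6, 8.6), (277.7, 254.2, 86.5, 48.8, 9.2), (277.7, 254.2, 86.9, 49.3, 9.4)]
4 [(277.7, 250.3, 18.3, 12.2, 17.3), (277.7, 250.3, 18.7, 12.7, 18.2), (277.8, 250.8, 33.0, 22.1, 17.5), (277.8, 250.8, 33.4, 22.6, 18.0), (277.7, 251.4, 44.1, 29.4, 17.2), (277.7, 251.4, 44.6, 29.9, 17.5), (277.8, 252.1, 58.8, 39.4, 17.3), (277.8, 252.1, 59.2, 39.9, 17.6), (277.7, 252.9, 69.8, 47.0, 17.4), (277.7, 252.9, 70.2, 47.5, 17.6), (277.8, 253.6, 79.3, 53.2, 17.1), (277.8, 253.6, 79.7, 53.7, 17.3)]
5 [(277.9, 251.0, 18.4, 14.1, 25.5), (277.9, 251.0, 18.9, 14.6, 26.1), (278.0, 251.4, 33.3, 25.6, 25.7), (278.0, 251.4, 33.7, 26.1, 26.0), (277.8, 252.0, 44.4, 34.4, 26.2), (277.8, 252.0, 44.8, 34.9, 26.4), (277.9, 252.7, 59.3, 45.8, 25.8), (277.9, 252.7, 59.7, 46.3, 26.0)]
[(277.8, 251.8, 18.3, 12.2, 16.9), (277.8, 251.8, 18.8, 12.7, 17.7), (277.9, 252.3, 32.9, 21.9, 16.9), (277.9, 252.3, 33.3, 22.4, 17.4), (277.7, 253.0, 44.0, 29.4, 17.1), (277.7, 253.0, 44.4, 29.9, 17.4), (277.8, 253.7, 58.8, 39.2, 16.7), (277.8, 253.7, 59.2, 39.6, 17.0), (277.7, 254.4, 69.7, 46.7, 16.9), (277.7, 254.4, 70.1, 47.2, 17.1), (277.8, 254.8, 79.6, 52.1, 15.6), (277.8, 254.8, 80.1, 52.5, 15.8)]
```

Ring ellipses give tilt reliably (25.8° → 17°). Keep pressing.

step_arm:
  deltas: [0.3,-3,0,0,50,0.3,-3,0,0,50,0.3,-3,0,0,50,0.2,-2,0,0,50,0,0,0,0,50,0,0,0,0,50,0,0,0,0,50,0,0,0,0,50,0,0,0,0,50,0,0,0,0,50]

```text
time: 15.6
tool_pos: [526.5, 392.8, 170.7]
tcp_rot: [3.141, -0.004, 1.677]
contact_force: [2.8, 14.5, -5.7]
grip_width: 56.0
finger_force: 30.0
```

Run:
```python
from h import *
o=get_obs();print(o["tool_pos"],o["time"],o["contact_force"])
print(rings(save("wrist","wrist7"))[::3])
```

```text
[526.50851097 392.79886012 170.70632591] 15.6 [ 2.80067219 14.52353487 -5.65988825]
[(277.8, 250.7, 18.3, 9.9, 8.2), (277.9, 251.3, 32.8, 17.6, 7.9), (277.7, 252.5, 58.1, 30.7, 7.1), (277.7, 253.3, 69.9, 37.7, 7.7)]
```

step_arm:
  deltas: [0.3,-3,0,0,50,0.3,-3,0,0,50,0.1,-1,0,0,50,0,0,0,0,50,0,0,0,0,50,0,0,0,0,50,-0.5,5,0,0,50,-1,10,0,0,50,0,0,0,0,50,0,0,0,0,50]

```text
time: 16.9
tool_pos: [526.0, 397.6, 171.4]
tcp_rot: [-3.141, 0.001, 1.675]
contact_force: [0.5, -0.6, -1.3]
grip_width: 55.6
finger_force: 30.0
```

Run:
```python
from h import *
o=get_obs();print(o["tool_pos"],o["time"],o["contact_force"])
print(rings(save("wrist","wrist8"))[::3])
# outer edge of pattern in hanging (vertical) frame for calibration
im=cv2.imread("pics/wrist2.png"); g=cv2.resize(cv2.cvtColor(im,cv2.COLOR_BGR2GRAY)[150:330,190:370],None,fx=4,fy=4,interpolation=cv2.INTER_CUBIC)
b=cv2.threshold(g,0,255,cv2.THRESH_OTSU)[1]
for m in(b,255-b):
    for c in cv2.findContours(m,cv2.RETR_LIST,cv2.CHAIN_APPROX_NONE)[0]:
        if len(c)>150:
            (x,y),(p,q),an=cv2.fitEllipse(c); print(round(x/4+190,1),round(y/4+150,1),round(q/4,1),round(p/4,1),round(an),len(c))
```

```text
[525.98036079 397.56373442 171.41048786] 16.9 [ 0.5042675  -0.60515925 -1.34639336]
[(277.9, 248.6, 18.7, 8.4, 2.2), (277.9, 249.1, 32.5, 14.5, 1.9), (277.9, 250.2, 57.6, 25.1, 1.2), (277.9, 252.8, 87.3, 41.2, 3.0)]
285.6 321.9 178.0 21.3 88 1517
289.8 275.7 16.0 8.5 91 157
257.0 275.3 14.3 9.0 93 152
254.1 262.8 18.2 2.4 106 160
273.6 264.6 40.0 9.4 0 340
247.4 249.3 19.8 18.2 45 242
275.2 249.2 51.3 21.4 92 327
262.7 249.0 29.1 18.1 93 351
279.3 251.0 63.8 29.7 90 457
306.8 231.4 25.4 9.2 91 221
243.2 230.0 25.3 8.8 91 215
271.9 222.7 14.6 13.9 117 176
281.1 206.3 187.1 126.9 88 3628
289.8 275.7 16.3 9.1 91 161
257.0 275.3 14.7 9.5 93 156
254.1 262.8 19.6 2.9 106 164
273.6 264.6 40.1 9.9 0 344
246.3 249.5 19.0 16.8 21 246
280.4 249.3 41.5 20.3 92 331
260.9 249.0 26.0 17.8 96 355
282.0 251.2 58.5 29.0 89 461
306.8 231.4 25.7 9.7 91 225
243.2 230.0 25.5 9.4 91 219
271.9 222.7 15.0 14.3 117 180
279.5 256.8 194.3 173.4 3 3853
193.5 161.6 33.8 8.1 4 276
```

Upright to ~2° and recentred. Lift and carry toward the stand.

step_arm:
  deltas: [-0.4,4,10,0,50,0,0,25,0,50,0,0,35,0,50,0,0,35,0,50,0,0,30,0,50,0,0,20,0,50,0,-10,10,0,50,0,-30,0,0,50,0,-45,0,0,50,0,-50,0,0,50]

```text
time: 18.2
tool_pos: [525.1, 265.2, 336.1]
tcp_rot: [-3.141, 0.001, 1.676]
contact_force: [1.2, -0.4, -1.1]
grip_width: 55.7
finger_force: 30.0
```

step_arm:
  deltas: [0,-55,0,-1.5,50,0,-55,0,-1.5,50,0,-55,0,-1.5,50,0,-55,0,-1.5,50,0,-55,0,-1.5,50,0,-50,0,-1,50,0,-40,0,-1,50,0,-25,0,-1,50,0,-10,0,0,50,0,0,0,0,50]

```text
time: 19.45
tool_pos: [525.3, -133.2, 336.4]
tcp_rot: [-3.141, -0.0, 1.492]
contact_force: [-0.3, -0.4, -0.6]
grip_width: 55.8
finger_force: 30.0
```

Run:
```python
from h import *
np.set_printoptions(precision=1,suppress=True)
o=get_obs();print(o["tool_pos"],np.degrees(o["tcp_rot"]),o["time"],o["contact_force"])
s=save("side","side9");c=save("scene","scene9");w=save("wrist","wrist9")
print(rings(w)[::4])
for n,im,(u0,u1,v0,v1) in(("side",cv2.imread("pics/side0.png")[:,:,::-1],(280,365,305,365)),("side",s,(280,365,305,365)),("scene",cv2.imread("pics/scene0.png")[:,:,::-1],(300,380,280,340)),("scene",c,(300,380,280,340))):
    h=cv2.cvtColor(np.ascontiguousarray(im),cv2.COLOR_RGB2HSV).astype(int)[v0:v1,u0:u1]
    base=((h[...,0]>95)&(h[...,0]<125)&(h[...,1]>25)&(h[...,2]>70)).astype(np.uint8)
    cs=cv2.findContours(base,cv2.RETR_EXTERNAL,cv2.CHAIN_APPROX_NONE)[0]
    if not cs: print(n,'none');continue
    hull=cv2.convexHull(np.vstack([k for k in cs if cv2.contourArea(k)>8]))
    ap=cv2.approxPolyDP(hull,3,True)[:,0]+[u0,v0]
    P=np.array([onz(n,p,10)[:2] for p in ap]);print(n,base.sum(),ap.tolist(),P.round(0).tolist())
    W=np.array([onz(n,p+np.array([u0,v0]),10)[:2] for p in hull[:,0].astype(float)],np.float32)
    print(cv2.minAreaRect(W))
```

```text
[ 525.3 -133.2  336.4] [-180.    -0.    85.5] 19.45 [-0.3 -0.4 -0.6]
[(277.9, 248.5, 18.3, 7.9, 1.1), (277.9, 249.4, 43.5, 19.2, 1.8), (277.8, 250.9, 69.1, 30.6, 1.5), (277.7, 252.9, 86.0, 39.7, 2.4)]Traceback (most recent call last):
  File "<stdin>", line 11, in <module>
    return _nx.concatenate(arrs, 0, dtype=dtype, casting=casting)
           ~~~~~~~~~~~~~~~^^^^^^^^^^^^^^^^^^^^^^^^^^^^^^^^^^^^^^^
ValueError: need at least one array to concatenate
```

Run:
```python
from h import *
np.set_printoptions(precision=1,suppress=True)
S=cv2.cvtColor(cv2.imread("pics/side0.png"),cv2.COLOR_BGR2HSV); C=cv2.cvtColor(cv2.imread("pics/scene0.png"),cv2.COLOR_BGR2HSV)
print(S[340,296],S[348,320],S[346,340],S[380,330],S[325,315], C[322,325],C[328,330],C[360,330])
for n,f,(u0,u1,v0,v1) in(("side","side0",(280,365,308,365)),("side","side9",(280,365,308,365)),("scene","scene0",(306,380,285,340)),("scene","scene9",(300,380,280,340))):
    h=cv2.cvtColor(cv2.imread(f"pics/{f}.png"),cv2.COLOR_BGR2HSV).astype(int)[v0:v1,u0:u1]
    base=((h[...,0]>88)&(h[...,0]<125)&(h[...,1]>14)&(h[...,2]>60)).astype(np.uint8)
    base=cv2.morphologyEx(base,cv2.MORPH_OPEN,np.ones((2,2)))
    cs=[k for k in cv2.findContours(base,cv2.RETR_EXTERNAL,cv2.CHAIN_APPROX_NONE)[0] if cv2.contourArea(k)>25]
    if not cs: print(f,'none',base.sum());continue
    hull=cv2.convexHull(np.vstack(cs))[:,0].astype(float)+[u0,v0]
    W=np.array([onz(n,p,10)[:2] for p in hull],np.float32)
    print(f,base.sum(),cv2.minAreaRect(W))
```

```text
[102  22 152] [100  20 155] [ 83  15 156] [ 19  42 218] [100   7 225] [ 35  10 148] [ 20  38 221] [ 20  40 219]
side0 455 ((454.046875, -330.731201171875), (75.25780487060547, 88.90528106689453), 14.346179962158203)
side9 456 ((464.59393310546875, -320.66668701171875), (90.40340423583984, 83.19157409667969), 87.7440414428711)
scene0 none 0
scene9 none 0
```

```bash
python3 - <<'E'
from h import *
for n,f,(u0,u1,v0,v1) in(("side","side0",(280,365,308,365)),("side","side9",(280,365,308,365))):
    h=cv2.cvtColor(cv2.imread(f"pics/{f}.png"),cv2.COLOR_BGR2HSV).astype(int)[v0:v1,u0:u1]
    for vmax in(185,):
        base=((h[...,0]>65)&(h[...,0]<125)&(h[...,1]>8)&(h[...,2]>100)&(h[...,2]<vmax)).astype(np.uint8)
        base=cv2.morphologyEx(base,cv2.MORPH_OPEN,np.ones((2,2)))
        cs=[k for k in cv2.findContours(base,cv2.RETR_EXTERNAL,cv2.CHAIN_APPROX_NONE)[0] if cv2.contourArea(k)>20]
        hull=cv2.convexHull(np.vstack(cs))[:,0].astype(float)+[u0,v0]
        W=np.array([onz(n,p,10)[:2] for p in hull],np.float32); r=cv2.minAreaRect(W); print(f,base.sum(),r)
    # block top: brightest
    b=((h[...,2]>195)&(h[...,1]<22)&((h[...,0]>40))).astype(np.uint8); b=cv2.morphologyEx(b,cv2.MORPH_OPEN,np.ones((2,2)))
    k=max(cv2.findContours(b,cv2.RETR_EXTERNAL,cv2.CHAIN_APPROX_NONE)[0],key=cv2.contourArea)
    hull=cv2.convexHull(k)[:,0].astype(float)+[u0,v0]; W=np.array([onz(n,p,40)[:2] for p in hull],np.float32); print('block',hull.min(0),hull.max(0),cv2.minAreaRect(W))
h=np.array([np.cos(np.radians(-4.5)),np.sin(np.radians(-4.5))])
c=np.array([512,-327.])
from itertools import product
def corners(x0,x1,y0,y1,z): return [proj("side",[*(c+h*x+np.array([-h[1],h[0]])*y),z]).round(1).tolist() for x,y in((x0,y1),(x1,y1),(x1,y0),(x0,y0))]
print('pred base',corners(-93,57,-42,42,10)); print('pred block',corners(-37,37,-22,22,40))
E
echo "observed base side: (285.8,327.2),(345.5,317.8),(355.5,347.5),(292.2,356.5); block (310.5,321.8),(339.8,317.5),(345.2,328.2),(315.2,333.2)"
```

```text
side0 779 ((495.13299560546875, -322.7484130859375), (91.41349029541016, 143.83612060546875), 86.62565612792969)
block [322. 330.] [339. 335.] ((513.5866088867188, -344.4017639160156), (10.839534759521484, 40.45988845825195), 86.41702270507812)
side9 781 ((495.0262756347656, -329.9202880859375), (78.7730484008789, 144.5434112548828), 86.6843032836914)
block [322. 330.] [339. 335.] ((513.6030883789062, -344.1708984375), (10.394165992736816, 40.45625305175781), 86.35093688964844)
pred base [[284.6, 326.5], [346.1, 317.2], [355.6, 345.8], [290.8, 356.0]]
pred block [[309.6, 321.5], [340.7, 316.8], [345.5, 331.9], [313.6, 336.8]]
observed base side: (285.8,327.2),(345.5,317.8),(355.5,347.5),(292.2,356.5); block (310.5,321.8),(339.8,317.5),(345.2,328.2),(315.2,333.2)
```

step_arm:
  deltas: [-10,-20,-5,0,50,-20,-45,-10,0,50,-20,-50,-10,0,50,-20,-50,-10,0,50,-15,-45,0,0,50,-10,-35,0,0,50,0,-12,0,0,50,0,0,0,0,50,0,0,0,0,50,0,0,0,0,50]

```text
time: 20.85
tool_pos: [431.2, -388.9, 301.8]
tcp_rot: [3.141, 0.0, 1.494]
contact_force: [0.1, -0.4, -1.8]
grip_width: 55.7
finger_force: 30.0
```

Run:
```python
from h import *
o=get_obs();print(o["tool_pos"],np.degrees(o["tcp_rot"]),o["time"])
w=save("wrist","wrist10")
for P in([514,-329,40],[464,-325,61],[444,-388,103]): print(fproj(P).round(0))
u,v=fproj([500,-330,30]).astype(int); v0=max(0,v-75);u0=min(max(0,u-100),360); print(u0,v0)
cv2.imwrite("pics/w10c.png",cv2.resize(w[v0:v0+150,u0:u0+200],None,fx=4,fy=4,interpolation=cv2.INTER_CUBIC)[:,:,::-1])
```

```text
[ 431.19896198 -388.86792082  301.83036988] [1.79979338e+02 7.92030659e-04 8.55893720e+01] 20.85
[337. 118.]
[299. 118.]
[288. 177.]
225 44
```

View pics/w10c.png

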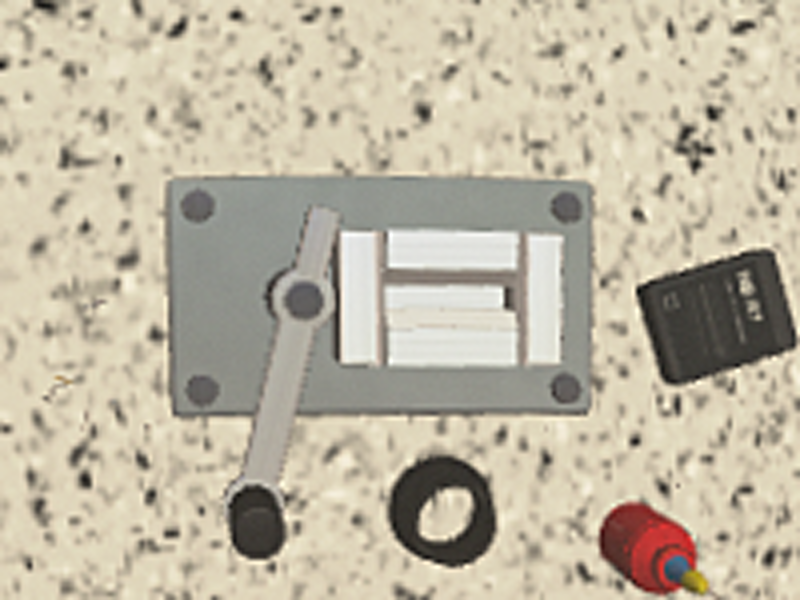

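Run:
```python
from h import *
np.set_printoptions(precision=1,suppress=True)
F=lambda p,z:fonz((225+p[0]/4-.4,44+p[1]/4-.4),z)[:2]
b=np.array([F(p,10) for p in[(169,180),(592,183),(590,412),(174,414)]],np.float32)
k=np.array([F(p,40) for p in[(339,231),(562,235),(560,363),(341,363)]],np.float32)
ang=lambda a,b:np.degrees(np.arctan2(b[1]-a[1],b[0]-a[0]))
for q in(b,k): print(q.tolist(),q.mean(0),[round(ang(q[0],q[1]),1),round(ang(q[3],q[2]),1),round(ang(q[3],q[0])-90,1),round(ang(q[2],q[1])-90,1)],cv2.minAreaRect(q))
print('pin',F((303,299),61),'knob top',F((258,532),103),'loupe',F((442,512),15),'thread',F((640,550),50),'batt',F((718,317),8),'bar end',F((322,210),61))
```

```text
[[426.09576416015625, -282.6294860839844], [573.1832275390625, -290.7060546875], [568.7353515625, -372.32611083984375], [421.1663513183594, -363.73211669921875]] [ 497.3 -327.3] [np.float32(-3.1), np.float32(-3.3), np.float32(-3.5), np.float32(-3.1)] ((497.3270568847656, -327.22796630859375), (81.7405776977539, 147.8190155029297), 86.6670150756836)
[[479.5604248046875, -304.9706115722656], [552.8487548828125, -309.2404479980469], [550.1387329101562, -351.5445556640625], [477.3243408203125, -347.7235412597656]] [ 515.  -328.4] [np.float32(-3.3), np.float32(-3.0), np.float32(-3.0), np.float32(-3.7)] ((514.959716796875, -328.4746398925781), (42.810611724853516, 73.41261291503906), 86.66566467285156)
pin [ 465.1 -325.5] knob top [ 445.3 -388.2] loupe [ 512.3 -404.3] thread [ 574.1 -414.3] batt [ 620.  -339.6] bar end [ 472.8 -298.6]
```

Stand clearly measured: slot (515,-328), yaw -3.3°, knob (445,-388), keeper ~1.32 rad. Go around and lower in front of the slot, then over it.

step_arm:
  deltas: [0,35,0,1.1,50,0,45,0,0,50,25,35,-10,0,50,35,12,-25,0,50,22,0,-35,0,50,0,0,-40,0,50,0,0,-40,0,50,0,0,-25,0,50,0,0,0,0,50,0,0,0,0,50]

```text
time: 22.15
tool_pos: [513.4, -263.3, 127.9]
tcp_rot: [3.14, 0.001, 1.512]
contact_force: [0.2, 0.1, -1.5]
grip_width: 55.4
finger_force: 30.0
```

step_arm:
  deltas: [0,-20,0,0,50,0,-25,0,0,50,0,-15,0,0,50,0,-5,0,0,50,0,0,-5,0,50,0,0,-5,0,50,0,0,-4,0,50,0,0,-3,0,50,0,0,0,0,50,0,0,0,0,50]

```text
time: 23.4
tool_pos: [512.7, -328.1, 109.7]
tcp_rot: [3.141, 0.0, 1.511]
contact_force: [0.4, -0.5, -1.2]
grip_width: 55.6
finger_force: 30.0
```

Run:
```python
from h import *
o=get_obs();print(o["tool_pos"],np.degrees(o["tcp_rot"]),o["time"],o["contact_force"],o["moment"])
print(rings(save("wrist","wrist11"))[::4]); save("side","side11")
```

```text
[ 512.69151094 -328.09918097  109.67710713] [1.79982913e+02 1.12196408e-02 8.65934421e+01] 23.4 [ 0.36489885 -0.45326189 -1.22863014] [-0.01151749 -0.05355417  0.02127317]
[(277.9, 248.5, 18.5, 8.0, 1.3), (277.8, 249.4, 43.7, 19.3, 1.8), (277.8, 250.9, 69.4, 30.8, 1.5), (277.7, 252.9, 86.2, 40.0, 2.5)]
```

step_arm:
  deltas: [1,0,-2,0,50,0,0,-2,0,50,0,0,-2,0,50,0,0,-2,0,50,0,0,-1,0,50,0,0,0,0,50,0,0,0,0,50,0,0,0,0,50,0,0,0,0,50,0,0,0,0,50]

```text
time: 24.75
tool_pos: [513.6, -328.1, 100.5]
tcp_rot: [3.141, -0.0, 1.511]
contact_force: [0.2, -0.6, -1.1]
grip_width: 55.7
finger_force: 30.0
```

No contact; continue down.

step_arm:
  deltas: [0,0,-2,0,50,0,0,-2,0,50,0,0,-1,0,50,0,0,-1,0,50,0,0,-1,0,50,0,0,0,0,50,0,0,0,0,50,0,0,0,0,50,0,0,0,0,50,0,0,0,0,50]

```text
time: 26.0
tool_pos: [513.6, -328.1, 93.9]
tcp_rot: [3.141, 0.0, 1.511]
contact_force: [-2.1, 1.3, 6.0]
grip_width: 56.0
finger_force: 30.0
```

step_arm:
  deltas: [0,0,-1,0,50,0,0,-1,0,50,0,0,-1,0,50,0,0,0,0,50,0,0,0,0,50,0,0,0,0,50,0,0,0,0,50,0,0,0,0,50,0,0,0,0,50,0,0,0,0,50]

```text
time: 27.25
tool_pos: [513.7, -328.4, 93.6]
tcp_rot: [3.14, 0.002, 1.511]
contact_force: [-6.3, 4.0, 22.6]
grip_width: 55.6
finger_force: 30.0
```

Run:
```python
from h import *
o=get_obs();print(o["tool_pos"],np.degrees(o["tcp_rot"]),o["time"],o["contact_force"],o["moment"])
w=save("wrist","wrist12");print(rings(w)[::3]); s=save("side","side12")
# predicted side pixels of home plate top corners (z=152) and if 5 mm higher
h=np.array([np.cos(np.radians(-3.4)),np.sin(np.radians(-3.4))])
for z in(152,157,162): print(z,[proj("side",[*(np.array([514,-328.4])+h*x),z]).round(1) for x in(-28,28)])
```

```text
[ 513.73375722 -328.41612033   93.63884611] [1.79908834e+02 9.62618669e-02 8.65974645e+01] 27.25 [-6.26552209  4.0282326  22.62836142] [ 0.97554183  1.41998245 -0.0231286 ]
[(277.7, 248.3, 18.5, 8.0, 1.2), (277.8, 248.8, 32.7, 14.9, 2.6), (277.7, 250.0, 57.9, 25.7, 1.6), (277.6, 250.7, 69.7, 31.6, 2.1), (277.5, 252.7, 86.3, 40.4, 2.7)]
152 [array([317.3, 296. ]), array([342.6, 291.9])]
157 [array([317.4, 294.4]), array([342.7, 290.4])]
162 [array([317.4, 292.8]), array([342.8, 288.8])]
```

Firm seat at TCP z ≈ 94 (about where home is expected). Relieve the pressure and release, then check.

step_arm:
  deltas: [0,0,1.5,0,50,0,0,1.5,0,50,0,0,0,0,50,0,0,0,0,50,0,0,0,0,58,0,0,0,0,62,0,0,0,0,70,0,0,0,0,80,0,0,0,0,80,0,0,0,0,80]

```text
time: 28.6
tool_pos: [513.6, -328.1, 93.5]
tcp_rot: [3.141, 0.0, 1.511]
contact_force: [0.4, -0.4, -0.6]
grip_width: 80.3
finger_force: 0.0
```

Run:
```python
from h import *
o=get_obs();print(o["tool_pos"],np.degrees(o["tcp_rot"]),o["time"],o["contact_force"],o["grip_width"])
w=save("wrist","wrist13");r=rings(w);print(r[::3]); s=save("side","side13");c=save("scene","scene13")
```

```text
[ 513.61872872 -328.06666897   93.53017504] [1.79992753e+02 1.94919933e-03 8.65906492e+01] 28.6 [ 0.39566238 -0.35102934 -0.62669032] 80.25761604304863
[(277.6, 253.5, 18.1, 9.1, 5.2), (277.7, 254.0, 32.8, 16.7, 5.3), (277.6, 255.2, 57.9, 29.1, 4.6), (277.5, 256.0, 69.3, 35.4, 5.1)]
```

Run:
```python
from h import *
h=np.array([np.cos(np.radians(-3.4)),np.sin(np.radians(-3.4))]);n=np.array([-h[1],h[0]])
S=np.array([513.6,-328.4])
for x in(-21,0,21):
    print(x,{f'h{H}':fproj([*(S+h*x+n*3),22+H]).round(1).tolist() for H in(18,30,42,65)})
g12=cv2.imread("pics/wrist12.png");g13=cv2.imread("pics/wrist13.png")
for col in(245,247,308,310):
    for nm,g in(("12",g12),("13",g13)):
        print(col,nm,190,' '.join(str(int(v)) for v in g[190:250,col].mean(-1)))
```

```text
-21 {'h18': [245.6, 218.7], 'h30': [243.9, 224.7], 'h42': [242.1, 231.4], 'h65': [237.9, 246.5]}
0 {'h18': [276.0, 218.7], 'h30': [275.9, 224.8], 'h42': [275.8, 231.5], 'h65': [275.6, 246.6]}
21 {'h18': [306.4, 218.7], 'h30': [307.9, 224.7], 'h42': [309.6, 231.3], 'h65': [313.5, 246.4]}
245 12 190 150 149 146 144 143 144 147 146 147 146 148 150 145 145 149 148 148 147 147 149 149 151 151 147 149 150 150 148 151 147 149 148 146 148 161 225 222 217 215 214 213 215 197 125 140 143 145 151 126 47 111 170 174 147 82 42 31 34 34 39
245 13 190 142 143 146 144 144 144 146 145 142 142 145 144 144 142 144 143 142 142 144 142 140 142 145 143 143 142 142 144 141 142 152 152 152 150 155 150 176 228 212 210 208 206 208 192 136 138 141 144 144 146 149 139 86 51 120 169 173 179 135 64
247 12 190 148 153 237 225 225 226 228 223 222 225 227 228 225 222 222 227 232 226 227 201 123 134 135 142 153 154 153 152 151 151 151 148 146 149 156 224 221 217 215 214 213 218 200 125 140 145 150 125 71 134 171 149 78 28 34 34 38 32 31 31
247 13 190 143 142 192 230 224 226 227 228 222 220 223 225 225 199 199 197 202
[... 444 characters left out ...]
8 213 206 210 213 216 217 214 213 213 213 211 216 217 111 118 124 122 109 77 78 85 88 85 86 112 156 150 152 149 154 160 196 222 211 210 208 204 209 197 165 176 146 145 149 152 143 98 66 134 170 163 121 62
310 12 190 134 155 171 166 168 169 169 144 144 147 145 148 147 144 144 146 146 142 127 133 136 140 136 136 137 138 137 138 137 136 137 149 149 147 148 149 177 234 220 219 216 215 215 201 148 144 144 145 149 150 115 59 111 162 174 159 104 39 29 34
310 13 190 137 137 175 187 186 187 189 185 180 180 184 186 162 162 162 163 162 164 164 162 129 131 134 136 135 136 137 137 138 135 129 115 154 151 151 150 154 158 190 224 213 210 207 205 212 195 99 116 154 147 148 148 152 148 102 53 107 162 173 178
```

The plate leans ~3° after release, so it may not be flat on its shoulders. Regrip, bring upright, press down.

step_arm:
  deltas: [0,0,0,0,50,0,0,0,0,50,0,0,0,0,50,0,0,0,0,50,0,2,0,0,50,0,2,0,0,50,0,2,0,0,50,0,0,0,0,50,0,0,0,0,50,0,0,0,0,50]

```text
time: 30.0
tool_pos: [513.8, -323.4, 93.9]
tcp_rot: [3.14, 0.003, 1.511]
contact_force: [-0.8, -3.7, -0.6]
grip_width: 55.5
finger_force: 30.0
```

Run:
```python
from h import *
o=get_obs();print(o["tool_pos"],np.degrees(o["tcp_rot"]),o["time"],o["contact_force"],o["moment"],o["grip_width"])
w=save("wrist","wrist14");r=rings(w);print(r[::3])
```

```text
[ 513.82270648 -323.44934425   93.91387858] [1.79929702e+02 1.60872627e-01 8.66015176e+01] 30.0 [-0.8373642  -3.66754227 -0.5839088 ] [-1.25089841 -0.0378558   0.10828743] 55.508995235173856
[(278.0, 255.8, 18.1, 8.7, 2.9), (277.9, 256.3, 32.5, 15.8, 3.3), (277.9, 257.5, 57.5, 27.3, 2.3), (277.7, 258.2, 69.3, 33.4, 2.6)]
```

step_arm:
  deltas: [0,1.5,0,0,50,0,1.5,0,0,50,0,1,0,0,50,0,0,-1.5,0,50,0,0,-1.5,0,50,0,0,-1.5,0,50,0,0,-1.5,0,50,0,0,0,0,50,0,0,0,0,50,0,0,0,0,50]

```text
time: 31.3
tool_pos: [514.4, -320.1, 93.0]
tcp_rot: [3.137, 0.006, 1.512]
contact_force: [-8.2, 0.9, 31.0]
grip_width: 55.9
finger_force: 30.0
```

Run:
```python
from h import *
o=get_obs();print(o["tool_pos"],np.degrees(o["tcp_rot"]),o["time"],o["contact_force"],o["moment"],o["grip_width"])
w=save("wrist","wrist15");r=rings(w);print(r[::3])
for col in(246,309): print(215,' '.join(str(int(v)) for v in w[215:245,col].mean(-1)))
```

```text
[ 514.37708518 -320.13753849   93.00841353] [179.74405066   0.33513643  86.61167239] 31.3 [-8.24787358  0.85040359 30.99501881] [-0.19211362  1.9186403  -0.04647978] 55.86037831434077
[(277.5, 257.7, 18.1, 8.5, 1.7), (277.6, 258.3, 32.6, 14.9, 0.8), (277.6, 259.5, 57.3, 26.2, 0.7)]
215 158 159 161 160 162 159 141 151 150 148 150 150 149 148 148 146 146 148 148 184 233 221 220 217 216 220 197 146 138 140
215 165 167 168 168 166 146 134 139 138 139 141 141 139 142 142 144 146 146 146 168 219 225 221 218 217 214 221 190 129 145
```

step_arm:
  deltas: [0,0,2,0,50,0,0,2.5,0,50,0,0,0,0,50,0,0,0,0,50,0,0,0,0,57,0,0,0,0,60,0,0,0,0,70,0,0,0,0,85,0,0,0,0,85,0,0,0,0,85]

```text
time: 32.6
tool_pos: [513.6, -318.0, 92.0]
tcp_rot: [-3.142, -0.0, 1.511]
contact_force: [0.7, -1.3, -0.4]
grip_width: 85.4
finger_force: 0.0
```

Run:
```python
from h import *
o=get_obs();print(o["tool_pos"],np.degrees(o["tcp_rot"]),o["time"],o["contact_force"],o["grip_width"])
w=save("wrist","wrist16");r=rings(w);print(r[::3])
for col in(246,309): print(215,' '.join(str(int(v)) for v in w[215:245,col].mean(-1)))
h=np.array([np.cos(np.radians(-3.4)),np.sin(np.radians(-3.4))]);n=np.array([-h[1],h[0]]);S=np.array([513.,-328.4])
for H in(30,42,65): print(H,fproj([*(S+n*3),22+H]).round(1),fproj([*(S+n*3),26+H]).round(1))
```

```text
[ 513.56789985 -318.04650879   91.98175707] [-1.79998146e+02 -4.31871203e-03  8.65900790e+01] 32.6 [ 0.72284501 -1.3289566  -0.40760621] 85.35026398432007
[(279.0, 260.8, 18.1, 8.4, 1.2), (279.1, 261.3, 32.7, 14.6, -0.1), (279.1, 262.6, 57.6, 25.6, -0.4), (279.0, 263.1, 69.6, 31.4, -0.1)]
215 143 142 139 139 139 140 142 139 141 141 142 141 141 139 140 140 139 138 136 137 138 139 151 199 218 214 210 210 210 214
215 214 216 214 212 211 211 213 212 207 161 113 122 126 117 89 98 96 108 130 137 138 138 134 174 222 216 214 213 207 209
30 [276.  239.8] [275.9 242.2]
42 [275.9 247.3] [275.9 249.9]
65 [275.7 264. ] [275.7 267.3]
```

Now upright (~0°) and dropped home after release. Withdraw sideways (+y), rise, and go over the knob.

step_arm:
  deltas: [0,10,0,0,85,0,20,0,0,85,0,25,0,0,85,0,0,25,0,85,0,0,45,0,85,-20,0,40,0,70,-30,0,0,0,50,-20,-15,0,0,50,0,-35,0,0,50,0,-45,0,0,50]

```text
time: 33.9
tool_pos: [444.0, -356.7, 202.6]
tcp_rot: [3.141, -0.0, 1.513]
contact_force: [0.4, -0.2, 0.4]
grip_width: 50.6
finger_force: 0.0
```

Run:
```python
from h import *
o=get_obs();print(o["tool_pos"],np.degrees(o["tcp_rot"]),o["time"],o["contact_force"],o["grip_width"])
w=save("wrist","wrist17")
# plate top edge (z=152) in wrist view: bright strip around prediction
a,b=fproj([485,-326.8,152]),fproj([541,-330,152]);print(a,b)
u=int((a[0]+b[0])/2)
for c in(int(a[0]+12),u+25): print(c,int(a[1])-20,' '.join(str(int(v)) for v in w[int(a[1])-20:int(a[1])+25,c].mean(-1)))
r=int(a[1])+2
for rr in(r,r+3): print(rr,int(a[0])-25,' '.join(str(int(v)) for v in w[rr,int(a[0])-25:int(b[0])+25].mean(-1)))
```

```text
[ 444.00199837 -356.69784954  202.59584472] [ 1.79965068e+02 -7.67116881e-03  8.67164488e+01] 33.9 [ 0.42787454 -0.17019559  0.38032854] 50.64695382829365
[335.45694014 168.7350633 ] [413.85306147 170.07762556]
347 148 123 121 131 143 152 81 84 160 43 148 65 156 85 131 143 141 143 143 141 139 140 141 193 226 221 218 216 214 217 212 139 126 139 140 139 138 138 142 121 82 164 193 199 199 195
399 148 204 206 204 202 198 194 198 204 204 202 200 202 202 204 204 204 203 128 141 143 142 138 138 157 208 225 219 217 212 212 219 171 143 208 201 199 201 199 205 205 198 194 201 190 158
170 310 213 219 215 215 217 218 214 213 212 216 208 168 146 105 185 225 221 218 224 221 155 83 78 82 81 83 82 85 121 201 207 203 201 201 196 197 195 193 191 189 187 186 184 181 185 183 180 177 173 172 166 168 161 158 159 155 151 149 143 143 137 136 130 126 123 121 121 122 123 122 125 126 136 135 135 135 134 133 133 133 135 134 134 134 135 134 135 134 134 138 139 138 134 137 137 138 138 140 143 136 95 61 65 50 56 56 57 57 57 54 57 58 61 56 61 58 82 61 63 58 55 55 59 56 55 52 51 50
173 310 216 221 215 218 218 217 215 214 212 217 209 171 143 108 181 222 214 213 214 215 215 221 217 149 77 77 79 75 144 224 220 218 217 218 216 217 216 218 218 219 218 218 219 217 218 218 217 220 218 218 220 217 220 220 219 219 220 219 219 219 219 219 219 220 221 221 220 220 221 219 221 220 223 221 221 220 222 221 219 221 220 220 221 222 222 221 221 223 223 225 225 224 224 224 224 225 225 227 225 227 229 228 231 235 238 152 44 53 56 58 56 58 55 53 54 57 54 53 49 46 39 85 115 154 160 215 199 188
```

step_arm:
  deltas: [0,-10,0,0,50,0,-18,0,0,50,0,-10,0,0,50,0,-6,0,0,50,0,0,0,0,50,0,0,0,0,50,0,0,0,0,50,0,0,0,0,50,0,0,0,0,50,0,0,0,0,50]

```text
time: 35.2
tool_pos: [443.6, -402.0, 202.1]
tcp_rot: [3.141, 0.0, 1.511]
contact_force: [-0.2, -0.2, -0.4]
grip_width: 50.0
finger_force: 0.0
```

Run:
```python
from h import *
o=get_obs();print(o["tool_pos"],np.degrees(o["tcp_rot"]),o["time"])
w=save("wrist","wrist18");g=w.mean(-1)
h=np.array([np.cos(np.radians(-3.3)),np.sin(np.radians(-3.3))]);n=np.array([-h[1],h[0]]);S=np.array([515,-328.4])
pt=lambda x,y,z:fproj([*(S+h*x+n*y),z]).round(1).tolist()
print('top edge L/R',pt(-28,0,152),pt(28,0,152)); print('block +x end corners',pt(37,22,40),pt(37,-22,40),'-x',pt(-37,22,40),pt(-37,-22,40))
print('knob top',fproj([445.3,-388.2,103]),'bottom',fproj([445.3,-388.2,65]))
cols=[int(pt(33,0,40)[0]),int(pt(-33,0,40)[0]),int(pt(-18,0,152)[0]),int(pt(18,0,152)[0])]
for c in cols: print(c,60,' '.join(str(int(v)) for v in g[60:180,c]))
```

```text
[ 443.62526079 -402.04834219  202.05291958] [1.79992036e+02 1.91515926e-03 8.65915988e+01] 35.2
top edge L/R [336.7, 108.7] [417.1, 113.2]
block +x end corners [380.4, 89.7] [379.2, 132.8] -x [307.1, 86.4] [306.9, 130.9]
knob top [277.27024592 187.23199751] bottom [277.29655909 177.5592481 ]
376 60 171 170 176 180 178 177 188 202 201 194 185 171 168 188 133 141 142 145 147 140 105 93 73 67 102 139 147 144 138 146 228 220 218 218 216 217 217 218 217 216 216 216 214 209 225 223 222 219 216 219 218 154 85 82 52 226 219 217 213 213 214 215 215 213 214 214 214 215 212 213 216 211 147 128 143 148 106 61 80 87 88 84 73 75 115 145 142 111 82 206 211 219 224 216 214 215 217 211 201 201 201 202 201 201 199 198 200 200 201 204 202 202 199 201 202 203 207 206 209 209
311 60 202 203 200 201 198 201 200 202 182 139 120 139 144 146 146 143 145 144 145 144 143 143 143 143 143 139 131 182 231 225 223 225 222 222 222 222 223 222 223 222 224 222 222 222 221 221 220 220 220 220 221 220 220 220 221 221 221 220 220 221 220 220 219 219 218 220 220 219 220 227 189 135 134 139 138 137 139 136 139 135 137 134
[... 401 characters left out ...]
22 221 219 212 217 219 218 214 218 219 225 166 130 137 139 138 137 137 140 139 139 138 139 139 142 122 75 177 206 188 191 202 205 204 202 203 201 156 119 148 190 204 206 212 217 173 46 41 47 48 53 54 59 56 43 44 46 44 45
403 60 209 210 210 209 209 214 216 214 208 204 203 202 202 201 200 199 198 199 205 206 188 174 181 186 165 102 73 95 124 167 203 208 205 209 209 205 197 194 200 203 203 205 203 203 192 197 229 224 221 218 214 214 220 170 73 41 90 100 157 153 176 189 204 209 207 203 205 204 200 191 194 195 198 197 198 203 206 204 200 200 201 202 202 204 205 203 201 201 202 197 188 178 189 201 202 198 198 192 192 198 200 201 200 194 188 179 176 187 201 203 203 201 196 199 202 190 165 132 83 69
```

step_arm:
  deltas: [0,14,-25,0,50,0,0,-40,0,50,0,0,-35,0,50,0,0,-20,0,50,0,0,-10,0,50,0,0,0,0,30,0,0,0,0,10,0,0,0,0,10,0,0,0,0,10,0,0,0,0,10]

```text
time: 36.5
tool_pos: [443.8, -388.3, 72.6]
tcp_rot: [3.141, 0.001, 1.511]
contact_force: [0.4, 0.3, 2.4]
grip_width: 15.5
finger_force: 30.0
```

step_arm:
  deltas: [-8.9,3.6,0,-8.4,10,-8.4,4.8,0,-8.4,10,-7.5,6,0,-8.4,10,-6.6,7,0,-8.4,10,-5.5,7.9,0,-8.4,10,-4.3,8.6,0,-8.4,10,-3,9.2,0,-8.4,10,0,0,0,0,10,0,0,0,0,10,0,0,0,0,10]

```text
time: 37.75
tool_pos: [400.0, -341.3, 72.6]
tcp_rot: [3.141, -0.001, 0.488]
contact_force: [2.6, 2.7, 6.3]
grip_width: 15.3
finger_force: 30.0
```

step_arm:
  deltas: [-0.8,4.8,0,-4.2,10,-0.8,4.7,0,-4.2,10,-0.2,4.8,0,-4.2,10,0,4.8,0,-4.2,10,0,1,0,0,10,0,1,0,0,10,0,1,0,0,10,0,1,0,0,10,0,0,0,0,10,0,0,0,0,10]

```text
time: 39.0
tool_pos: [398.2, -321.6, 72.7]
tcp_rot: [3.135, -0.001, 0.193]
contact_force: [-0.8, -12.0, 0.7]
grip_width: 14.8
finger_force: 30.0
```

At the stop (12 N at the expected shut knob position). Relieve, release, rise.

step_arm:
  deltas: [0,-1,0,0,10,0,-1,0,0,10,0,0,0,0,10,0,0,0,0,30,0,0,0,0,50,0,0,0,0,50,0,0,20,0,50,0,0,40,0,50,0,0,40,0,50,0,0,10,0,50]

```text
time: 40.25
tool_pos: [398.3, -320.5, 184.2]
tcp_rot: [3.138, -0.002, 0.192]
contact_force: [-1.3, -0.7, -0.1]
grip_width: 50.2
finger_force: 0.0
```

step_arm:
  deltas: [0,-20,20,0,50,0,-30,20,0,50,0,-20,20,0,50,0,-10,0,0,50,0,0,0,10.5,50,0,0,0,10.5,50,0,0,0,10.5,50,0,0,0,10.5,50,0,0,0,10.5,50,0,0,0,10.5,50]

```text
time: 41.5
tool_pos: [397.2, -398.8, 240.0]
tcp_rot: [-3.139, -0.002, 1.298]
contact_force: [-0.4, -0.6, 0.1]
grip_width: 50.3
finger_force: 0.0
```

Run:
```python
from h import *
np.set_printoptions(precision=1,suppress=True)
o=get_obs();print(o["tool_pos"],np.degrees(o["tcp_rot"]),o["time"],o["contact_force"])
w=save("wrist","wrist19");g=w.mean(-1)
S=np.array([515,-328.4]);a=np.radians(-3.3);h=np.array([np.cos(a),np.sin(a)]);n=np.array([-h[1],h[0]])
pt=lambda x,y,z:fproj([*(S+h*x+n*y),z])
for q in(0,.12,.3): 
    k=np.array([-50-66*np.cos(q),-66*np.sin(q)]);print('knob pred',q,pt(*k,103).round(1),pt(*k,65).round(1))
u,v=pt(-116,0,103).astype(int);roi=(g[v-40:v+40,u-40:u+40]<60).astype(np.uint8)
N,L,st,ce=cv2.connectedComponentsWithStats(roi)
for i in range(1,N):
    if st[i,4]>60: print('dark blob',st[i,:5]+[u-40,v-40,0,0,0],ce[i]+[u-40,v-40])
# bar edges (z=61) between pin and knob: profile across at 35 mm from pin
p0=pt(-85,14,61);p1=pt(-85,-14,61);print(p0,p1);
print([int(g[int(round(p[1])),int(round(p[0]))]) for p in (pt(-85,y,61) for y in np.arange(14,-14.1,-1))])
print([int(g[int(round(p[1])),int(round(p[0]))]) for p in (pt(-70,y,61) for y in np.arange(14,-14.1,-1))])
b=[pt(37,22,40),pt(37,-22,40),pt(-28,0,152),pt(28,0,152)];print(np.array(b))
for c in(int(pt(33,0,40)[0]),int(pt(18,0,152)[0]),int(pt(-10,0,152)[0])):
    print(c,'pred top',np.interp(c,[b[2][0],b[3][0]],[b[2][1],b[3][1]]).round(1),int(b[2][1])-30,' '.join(str(int(x)) for x in g[int(b[2][1])-30:int(b[2][1])+35,c]))
```

```text
[ 397.2 -398.8  240. ] [-179.8   -0.1   74.4] 41.5 [-0.4 -0.6  0.1]
knob pred 0 [256.2 112.1] [258.7 111.9]
knob pred 0.12 [258.6 120.5] [260.9 119.3]
knob pred 0.3 [264.  132.4] [265.7 129.9]
dark blob [248 105  18  16 138] [257.2 114.5]
[285.8  92.4] [291.4 118.9]
[145, 143, 143, 144, 142, 142, 143, 142, 154, 180, 176, 178, 176, 172, 175, 173, 172, 172, 174, 162, 113, 128, 144, 142, 140, 141, 139, 140, 138]
[149, 148, 148, 148, 145, 147, 145, 146, 126, 176, 180, 179, 177, 173, 171, 170, 170, 176, 179, 107, 107, 146, 144, 143, 144, 141, 141, 141, 144]
[[390.   69.1]
 [396.9 106.9]
 [365.4  91. ]
 [429.8  82.4]]
390 pred top 87.7 60 89 93 96 92 90 88 139 149 142 141 137 135 141 148 169 184 206 215 225 226 219 232 230 226 223 225 225 153 97 86 82 182 232 225 223 225 224 226 225 226 226 227 227 224 226 235 197 108 144 146 147 148 148 147 150 148 147 148 149 151 133 83 182 214 210
419 pred top 83.8 60 209 189 160 148 151 179 200 203 195 202 208 210 209 207 203 194 80 191 233 227 225 221 227 208 89 64 57 71 72 71 67 63 59 53 49 49 48 45 40 31 62 74 178 213 224 218 213 197 185 191 207 208 204 203 204 206 208 207 193 185 198 208 195 175 152
387 pred top 88.1 60 99 96 94 96 96 93 62 154 128 214 227 224 222 222 223 223 222 223 226 225 227 230 231 227 225 226 233 191 122 83 115 171 225 229 226 225 225 225 226 228 229 230 228 227 221 219 226 199 159 141 145 144 145 147 146 147 147 148 147 149 149 115 60 228 213
```

```bash
python3 -c "
from plant import *
print(close_job())"
```

```text
the job is handed in; nothing more can be done
None
```

I handed the job in at about 42 of the 61 s. By my measurements the round target stands home and near upright in the slot and the keeper is shut, but the hand-in call returned no verdict, and I didn't re-measure the square target or bystanders.

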